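Index the fixture five clicks and release its clamp

ROBOT

A 7-joint arm with a two-finger parallel gripper is mounted at the origin on the work surface. World frame = base frame: x ahead of the robot, y to its left, z up, the work surface at z = 0. Lengths are in m, angles in rad, forces in N, time in s.
With the tool pointing down it reaches from about 0.4 to 0.875 m from the base axis. Payload 19.3 kg.
Tool frame: the origin (TCP) lies at the very end of the fingers, on their centre line; the grasp point (between the pads) lies 19 mm behind it (grip_depth is the distance from the TCP to the grasp point, in m); z points along the fingers, y is the line along which they close (so a half turn about z gives the same grasp; the last joint's range is limited). The gripper opens to 85 mm and grips with 20 to 120 N. Pads are 22 mm wide; open, the fingers measure 114 mm over their backs; the gripper's body (76 mm by 85 mm) begins 54 mm behind the grasp point. The pads swing forward as they close: fully open they stand 13 mm farther back than shut.
Start: joints at [-1.271, 0.521, -0.036, 1.599, 0.021, 1.021, -0.113], TCP at [0.226, 0.583, 0.231] pointing down, gripper open.
Joint ranges: [-2.91, 2.91], [-0.3, 2.13], [-1.5, 1.42], [0.17, 2.43], [-1.26, 4.41], [0.16, 1.93], [-2.52, 2.52]. Speed limits (rad/s): [1.89, 1.89, 2.39, 2.39, 3.01, 3.01, 3.01].

INTERFACE

Orientations are given as [roll, pitch, yaw] about the fixed x, y, z axes, in that order (R = Rz(yaw) Ry(pitch) Rx(roll)).
In Python, from station import * gives the robot as it stands. The module is installed in compiled form; this text tells all that it offers.
- The arm moves only by the tool carry_out, never from a script. Its arguments are lists of equal length, an entry for each row: "fingers": the finger opening in cm, from 0 to 8.54; "travel": the shift along the tool's x, y, z in cm, a list of three; "delta_rot": the turn, a rotation vector about the tool's x, y, z in degrees, a list of three. In form: {"fingers": [fingers, ...], "travel": [[dx, dy, dz], ...], "delta_rot": [[rx, ry, rz], ...]}. A call has 1 to 12 rows; each row shifts and turns the commanded pose from where the row before left it, along the tool's axes as they then stand; what a row does not reach is not made up. A row lasts 1/10 s, in which the tool goes at most 50 mm and 8.59 degrees, less where a joint would pass 70% of its speed; a pose out of reach is approached as far as the arm can. A call is refused whole if a number of a shift passes 5 or a number of a turn 8.59, either way. A call with a gripper value outside its range is refused whole. The fingers move at their own pace and stop on an object; "newtons" is the grip in N (left out, the last holds). Time passes only in rows, so rows that do not move let the fingers close. It gives the time, the measured TCP pose, the force, the opening and the grip force at its end, in the units of the state.
- get_state(): the state, without advancing time (a new reading comes with each control period).
- camera(name): name is "scene" or "top"; returns (picture, depth): 384x512x3 uint8, blue, green, red; 384x512 float32, m along the optical axis (not along the pixel's ray), 0 where there is no reading.
- get_calibration(name): a dict with "vfov" (degrees; the focal length in pixels is half the picture's height over the tangent of half this angle, whatever the lens; pixels are square), "cx", "cy" (the principal point, pixels), "position" and "rotation" of the camera in the world. Camera axes: x right, y up, looking along -z (the intrinsics and any distortion apply to the point x, -y, -z); pixel columns grow to the right and rows downward; lengths in m; the calibration is good to about 2 mm. A picture is of the moment at which its call begins. get_calibration takes no time and is no camera call.
- job_done(): hands the job in; it is judged then, once.
Trained networks look in the newest picture that a camera, given by its name, has taken for a name from the list of things; names that differ only in an ending like _2 or _b are one class to them, and where a whole thing is asked for, a point or a joint stands for the part that bears it (a point fixed in the world has none). Each returns a list of dicts, best first, with "score" (0 to 1); they miss things now and then, are a little off and sometimes report something else, mostly with a low value. They report only what shows in the picture. A call takes as long as a camera call. They do not tell look-alikes from the thing itself.
- spot_in(camera, query): "centre" ([x, y, z] in m, in world coordinates, good to about 4 mm: the middle of the surface that is visible of it).
The state is a dict: "clock": time; "joints": joint angles; "qd": joint speeds; "effort": joint torques, N m; "position": TCP position; "ee_rot": TCP orientation; "ft_force": force on the tool from outside, world axes, zero at the start; "moment": the same for the moment, N m; "width": opening from 0.0 (shut) to 1.0 (fully open); "gripper_force": force on a finger pad.
Only numpy, scipy, OpenCV 4.12 (cv2) and the standard library are available. Lean on these libraries where they do the work, as an engineer would, in place of code of your own. Each camera call takes 0.05 s, during which the arm holds its last target. There are 200 camera calls.

TASK

On the grey indexing fixture, turn the dial back (anticlockwise from above) until it is against its stop, then clockwise exactly five clicks. Then take the long pin from the rack, push it down the fixture's access hole until the hidden latch trips and the clamp bar springs open, and leave the pin standing released in the hole. Do not disturb the other pin or the loose things round about.

Things in the scene. Friction and masses are not known exactly. Their poses are not given: they have to be found in the camera images.
- fixture: grey indexing fixture screwed to the bench, 240 x 220 mm base plate 20 mm thick, square housing 200 x 200 mm above it, cover top 85 mm above the bench. Origin: bench level, on the dial's axis; x to the back, y left, z up at yaw 0; its yaw varies (within 0.45 rad)
- dial (a joint): angle of the dial in rad, growing clockwise seen from above; 0 at the click at the anticlockwise stop (hard stop at -0.03). A spring detent pulls it into clicks 24 degrees (0.419 rad) apart; about 0.25 N m carries it over to the next. Rests at 0 to 8 clicks, hard stop just past the eighth. It starts at one, two or three clicks. No marks
- dial_grip (a point): on the dial's upright axis, 151 mm above the bench, at a good height to grip its bar handle: a dark steel bar on edge, 16 mm thick, 46 mm tall (121 to 167 mm above the bench), 66 mm long plus a rounded nose at one end (reaching 42 mm from the axis), on a round flange 62 mm across, its top 121 mm above the bench. The point turns with the dial: x along the bar to the nose, z up
- hole_mouth (a point): centre of the mouth of the access hole, on top of the square steel guide boss (34 x 34 mm, top 105 mm above the bench), 62 mm from the dial's axis towards the fixture's -y side; axes as the fixture's. Hole 13 mm across, upright, 3 mm chamfer, 30 mm of guide. A shutter inside, turned by the dial, blocks the pin about 40 mm below the mouth at every click but the fifth
- latch_top (a point): where the pin's tip meets the hidden spring latch (out of sight): on the hole's axis, 58 mm below its mouth. The latch takes about 9 N to start down and 12 N at 7 mm, where it trips; it bottoms at 12 mm (70 mm below the mouth) and springs back up when let go
- clamp (a joint): travel of the clamp slide in m: 0 held shut by the latch, 0.030 sprung open (by itself, once the latch trips; it stays open)
- jaw (a point): top centre of the clamp's dark steel bar (130 x 20 x 46 mm) along the fixture's -y side; it springs out to the fixture's -y by 30 mm
- rack: aluminium block 70 x 140 x 70 mm fixed on the bench with two upright holes 12 mm across and 60 mm deep, 36 mm either side of its centre along its y. Origin: bench level at its centre; yaw varies
- long_pin: the release pin, steel, 160 mm long, 80 g, upright in either hole of the rack (leaning up to 3 degrees): shaft 9 mm across and 110 mm long with a 6 mm tapered tip, then a dark round grip head 18 mm across and 50 mm long. Origin at the tip, z up along the pin. In the rack the tip is 10 mm above the bench and the top of the head 170 mm
- long_pin_head (a point): middle of the long pin's grip head, on its axis, 135 mm from the tip
- short_pin: the other pin, same shaft width and head width, only 110 mm long (top 120 mm above the bench in the rack); leave it in the rack. Origin at its tip
- vblock: steel V-block 60 x 60 x 55 mm behind the fixture, loose; leave alone
- wrench: wrench, 180 mm, lying in front of the fixture; leave alone
- screwdriver: screwdriver, 200 mm, lying behind the rack; leave alone
- oilcan: plain aluminium can, 60 mm across, 130 mm tall, standing beyond the rack's right; leave alone
- mallet: hammer, 240 mm, lying in front of the rack; leave alone
- spacer: steel ring 80 mm across, 20 mm high; leave alone
- gauge_disc: steel disc 70 mm across, 30 mm high; leave alone
Mind the look-alikes: they are no part of the job. Leave any green or purple look-alike of the long_pin alone.

How it is judged:
On the way, in this order (a step that is already met when the one before it is completed fails the run):
1. the dial is back against its stop (value of joint dial below 0.1 rad), for 0.1 s.
2. the dial rests at the fifth click (value of joint dial between 1.99 and 2.2 rad), for 0.3 s.
3. the latch is tripped with the long pin and the clamp is open (value of joint clamp above 0.025 m and horizontal distance between long_pin and hole_mouth below 0.015 m), for 0.1 s.
At the end, for the whole second after the job is handed in: the dial rests at the fifth click from its stop (within 0.1 rad), the clamp is open by more than 25 mm, and the long pin stands released and still in the access hole, its tip more than 45 mm below the mouth and leaning less than 0.25 rad (all of step 2 and all of step 3 and z of long_pin in the frame of hole_mouth below -0.045 m and angle between long_pin's own z axis and vertical below 0.25 rad and linear speed of long_pin below 0.02 m/s); the robot touches nothing.
It fails at once if the short pin is taken out or knocked (distance of short_pin from where it was at the start of the episode above 0.02 m).
It fails at once if a loose thing is disturbed by more than 30 mm (distance of any of vblock, wrench, screwdriver, oilcan, mallet, spacer, gauge_disc from where it was at the start of the episode above 0.03 m).
It also fails if it takes over 72 s, if anything falls off the work surface, if the arm or the gripper's body presses on something with over 40 N, if the wrist force passes 120 N, or if a joint passes its speed limit or range.

## Working session

There is one attempt and no reset: what is moved stays moved. The work goes in short steps, Python scripts to look and compute and a tool call to move; the robot and the scene stay as the last step left them, time stands still between calls to the robot, and variables do not carry over. Pictures are saved under pics/ and viewed, at most 10 in all, crops included, and the job is handed in when it is done.

Besides the shell and the picture viewer there is one more tool, called after "Call:" in YAML: its name, and indented under it one key for each argument. carry_out: Moves the arm, as the interface text tells. Its arguments: {"type":"object","properties":{"fingers":{"type":"array","items":{"type":"number"}},"travel":{"type":"array","items":{"type":"array","items":{"type":"number"}}},"delta_rot":{"type":"array","items":{"type":"array","items":{"type":"number"}}},"newtons":{"type":"number"}},"required":["fingers","travel","delta_rot"]}

```bash
mkdir -p pics; cat > h.py <<'E'
from station import *
import numpy as np, cv2
from scipy.spatial.transform import Rotation as R
def cloud(name):
    im,d=camera(name); c=get_calibration(name)
    return im,d,c
def world(c,d,u,v,z=None):
    f=192/np.tan(np.radians(c['vfov'])/2)
    u=np.asarray(u,float);v=np.asarray(v,float)
    p=np.stack([(u-c['cx'])/f*d,-(v-c['cy'])/f*d,-d],-1)
    Rm=np.array(c['rotation']);
    if Rm.shape!=(3,3): Rm=R.from_euler('xyz',Rm).as_matrix()
    return p@Rm.T+np.array(c['position'])
E
python3 - <<'E'
from h import *
s=get_state();print(s)
for n in('scene','top'):
    im,d,c=cloud(n);print(n,c);cv2.imwrite(f'pics/{n}0.png',im);np.save(f'{n}0.npy',d)
    for q in ('dial','long_pin','short_pin','rack','hole_mouth','clamp','fixture'):
        print(q,[(np.round(r['centre'],3).tolist(),round(r['score'],2)) for r in spot_in(n,q)][:3])
E
```

```text
{'clock': 0.0, 'joints': array([-1.27119267,  0.52200657, -0.03634092,  1.60003275,  0.02119243,
        1.0211356 , -0.11282263]), 'qd': array([ 1.65595162e-03, -8.70877924e-05,  1.12170575e-03, -6.55325162e-05,
       -1.09658240e-03,  3.98814377e-04, -1.35203666e-04]), 'effort': array([ 2.90063263e-04, -9.27114701e+01,  1.97947159e+00, -3.69944608e+01,
        1.77066098e-02,  7.71265535e-03, -4.01704244e-05]), 'position': array([0.22579087, 0.58239714, 0.23072137]), 'ee_rot': array([-3.14039748e+00,  7.49019691e-05,  2.77176465e+00]), 'ft_force': array([ 0.16276689,  0.08756717, -0.40967797]), 'moment': array([0.04172374, 0.01839791, 0.0280421 ]), 'gripper_force': 0.0, 'width': 1.000682485533853}
scene {'vfov': 47.56650019704023, 'cx': 256.69940718123587, 'cy': 187.67090965918226, 'position': array([1.0856493, 0.4292069, 1.0597399]), 'rotation': array([0.61524337, 0.01468146, 2.2764401 ])}
dial [([0.608, -0.145, 0.145], 0.64)]
long_pin [([0.494, 0.345, 0.15], 0.67), ([0.504, 0.427, 0.126], 0.65), ([0.561, 0.459, 0.129], 0.62)]
short_pin [([0.482, 0.274, 0.115], 0.59)]
rack [([0.5
[... 178 characters left out ...]
 -0.271, 0.075], 0.52), ([0.63, -0.132, 0.085], 0.24)]
fixture [([0.628, -0.125, 0.086], 0.58)]
top {'vfov': 52.328474382157644, 'cx': 259.5536195981317, 'cy': 187.65759970959948, 'position': array([0.37844129, 0.0124994 , 1.32245303]), 'rotation': array([ 0.18322051, -0.02001479, -1.5436685 ])}
dial [([0.594, -0.15, 0.121], 0.85)]
long_pin [([0.495, 0.425, 0.13], 0.64), ([0.489, 0.341, 0.16], 0.62), ([0.553, 0.454, 0.134], 0.43)]
short_pin [([0.477, 0.276, 0.115], 0.35)]
rack [([0.481, 0.308, 0.07], 0.97), ([0.752, -0.222, 0.037], 0.55)]
hole_mouth [([0.584, -0.152, 0.086], 0.82), ([0.595, -0.152, 0.118], 0.55)]
clamp [([0.588, -0.267, 0.078], 0.72)]
fixture [([0.584, -0.148, 0.083], 0.98)]
```

```bash
python3 - <<'E'
import cv2,numpy as np
a=cv2.imread('pics/scene0.png');b=cv2.imread('pics/top0.png')
cv2.imwrite('pics/a.png',cv2.resize(a,(800,600)));cv2.imwrite('pics/b.png',cv2.resize(b,(800,600)))
E
```

```text
(no output)
```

View pics/a.png

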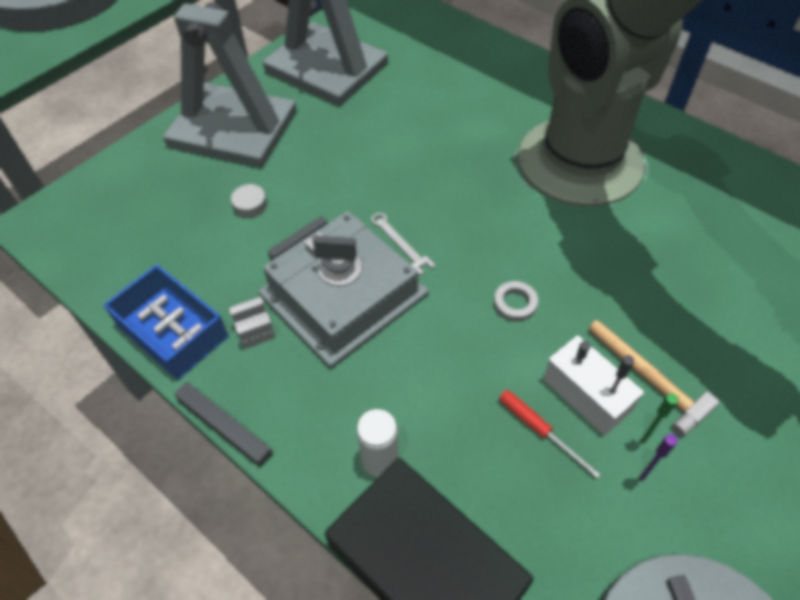

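View pics/b.png

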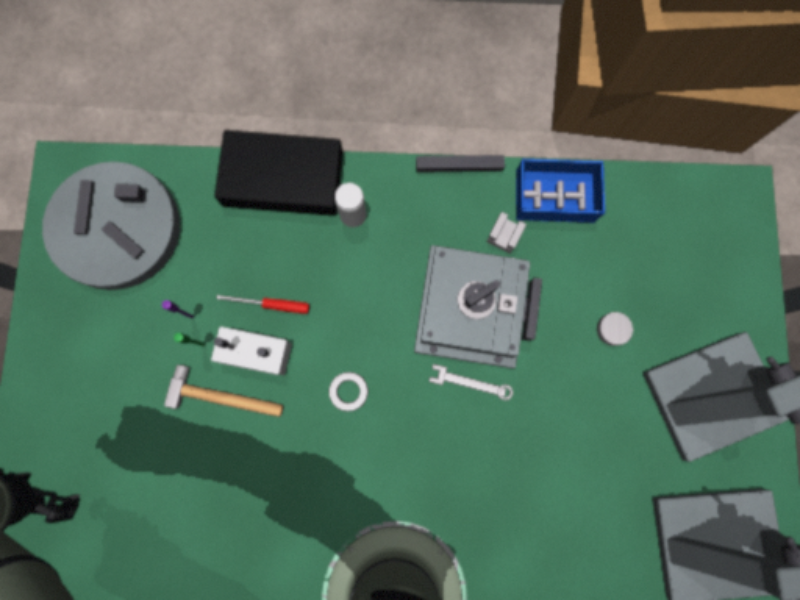

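The scene view shows four upright or pin-like candidates:
- **Dark head in rack:** scene (622,368), top (228,343).
- **Shorter dark head in rack:** scene (583,350).
- **Green and purple look-alikes on stands:** scene (670,400) and (668,443).

The taller dark-headed pin in the rack fits, as its top is at about 0.16–0.17 m. The dial handle is at top (485,293) and the boss at top (508,303).

```bash
python3 - <<'E'
from h import *
P={}
for n in('scene','top'):
    d=np.load(f'{n}0.npy');c=get_calibration(n)
    v,u=np.mgrid[0:384,0:512];P[n]=world(c,d,u,v);p=P[n]
    m=(d>0)
    def sel(cx,cy,r,z0,z1): return p[m&(np.hypot(p[...,0]-cx,p[...,1]-cy)<r)&(p[...,2]>z0)&(p[...,2]<z1)]
    def rect(q,nm):
        r=cv2.minAreaRect((q[:,:2]*1000).astype(np.float32));print(n,nm,len(q),np.round(r[0],1),np.round(r[1],1),round(r[2],1),'mean',np.round(q.mean(0)*1000,1))
    rect(sel(.585,-.15,.17,.075,.093),'cover')
    rect(sel(.585,-.21,.06,.098,.110),'boss')
    q=sel(.585,-.15,.06,.13,.18);rect(q,'bar')
    w,V=np.linalg.eigh(np.cov(q[:,:2].T));print('bar axis',np.degrees(np.arctan2(V[1,1],V[0,1])),q[:,2].max())
    rect(sel(.585,-.15,.06,.114,.128),'flange')
    rect(sel(.585,-.27,.1,.06,.074),'lowz')
    rect(sel(.485,.31,.1,.062,.078),'rack')
    rect(sel(.49,.345,.03,.12,.19),'longhead');rect(sel(.49,.345,.03,.16,.19),'longtop')
    rect(sel(.478,.275,.03,.09,.14),'short')
    q=sel(.49,.345,.03,.09,.19)
    for z in np.arange(.09,.185,.01):
        k=q[abs(q[:,2]-z)<.005]
        if len(k):print(round(z,3),len(k),np.round(k.mean(0)*1000,1))
a=cv2.imread('pics/scene0.png')[205:310,340:480];b=cv2.imread('pics/top0.png')[150:250,260:360]
cv2.imwrite('pics/c.png',np.hstack([cv2.resize(a,(400,300),interpolation=2),cv2.resize(b,(300,300),interpolation=2)]))
E
```

```text
scene cover 3676 [ 598.3 -164.8] [232.6 201.9] 82.1 mean [ 609.  -143.4   84.9]
scene boss 35 [ 595.  -222.3] [37.1 21.3] 21.1 mean [ 599.1 -220.9  104.9]
scene bar 356 [ 602.9 -152.6] [19.8 73.4] 34.9 mean [ 605.2 -149.6  154.2]
bar axis 124.52994415057188 0.17089025709210992
scene flange 165 [ 617.2 -143.8] [28.9 72.6] 34.2 mean [ 613.  -141.8  121.7]
scene lowz 98 [ 591.6 -272.6] [ 22.5 126.1] 82.3 mean [ 601.8 -269.8   70.8]
scene rack 1293 [483.8 312.5] [141.5  74. ] 79.6 mean [488.7 316.1  69.8]
scene longhead 121 [491.  348.9] [16.1 17.6] 55.5 mean [494.3 349.2 153.5]
scene longtop 55 [490.7 349. ] [16.1 16.9] 54.0 mean [492.1 349.2 168.5]
scene short 79 [479.1 277.9] [18.5 17.4] 32.4 mean [481.2 278.4 111.4]
0.09 2 [492.7 345.5  91.5]
0.1 9 [493.2 348.6  99.2]
0.11 8 [492.7 349.6 109.5]
0.12 8 [495.7 351.1 123.9]
0.13 11 [496.7 347.5 130.2]
0.14 22 [496.  350.3 139.6]
0.15 18 [496.3 349.7 150.4]
0.16 17 [496.8 348.4 160.9]
0.17 45 [491.  348.9 169.7]
top cover 3397 [ 598.5 -167. ] [231.1 201.5] 82.4 mean [ 597.  -151.2   83.6]
top boss 107 [ 592.1 -212.6] [34.2 34.4] 81.8 mean [ 592.3 -212.5  103.1]
top bar 148 [ 602.1 -154.5] [16. 74.] 35.1 mean [ 599.4 -151.9  161.8]
bar axis 125.6068678059007 0.16934249520780242
top flange 182 [ 600.3 -151.1] [60.6 58.9] 58.7 mean [ 598.  -151.7  119.7]
top lowz 142 [ 592.1 -248. ] [ 71.3 129.3] 83.2 mean [ 587.7 -270.    71. ]
top rack 874 [484.9 312.7] [142.2  69.9] 80.1 mean [484.  309.5  68. ]
top longhead 50 [489.9 346. ] [15.5 16. ] 3.7 mean [489.8 344.2 156.7]
top longtop 31 [490.  346.4] [15.1 15.3] 3.7 mean [490.1 346.2 166.9]
top short 38 [478.4 275. ] [15.5 16.1] 56.9 mean [477.9 274.2 113.4]
0.09 2 [491.5 344.1  91.7]
0.1 2 [487.5 344.6 100.5]
0.12 3 [490.2 340.2 121.8]
0.13 4 [489.9 342.9 130.7]
0.14 7 [487.5 340.6 139.8]
0.15 4 [490.2 340.4 150.8]
0.16 5 [486.8 343.  160. ]
0.17 28 [490.8 346.2 167.3]
```

View pics/c.png

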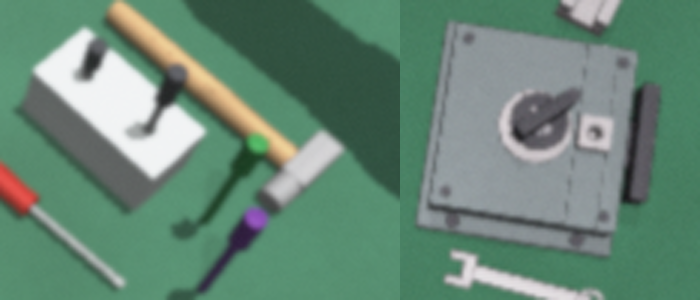

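Confirmed: the long pin is the taller dark-headed one in the rack's left hole (crop (175,80)). The dial axis is about (600,-151), the hole about (592,-212.7), and the fixture yaw about -7.6°. The handle lies along 125.3° with its nose at -54.7°.

```bash
cat >> h.py <<'E'
def plan(pos,yaw,n,tilt=True):
    "equal world steps from measured pose to pos, yaw(deg), tool down; in tool axes cm/deg"
    s=get_state();p=np.array(s['position']);r=R.from_euler('xyz',s['ee_rot'])
    t=R.from_euler('xyz',[np.pi,0,np.radians(yaw)])
    rv=(r.inv()*t).as_rotvec()/n; dr=R.from_rotvec(rv); w=(np.array(pos)-p)/n
    print('from',p.round(4),np.degrees(s['ee_rot']).round(2),'j',np.round(s['joints'],2),'rot/row',np.degrees(rv).round(2))
    for i in range(n):
        print((r.inv().apply(w)*100).round(2).tolist()); r=r*dr
E
python3 -c "
from h import *
plan([.600,-.1513,.29],125.3,20)"
```

```text
from [0.2259 0.5827 0.2313] [-180.     -0.    158.81] j [-1.27  0.52 -0.04  1.6   0.02  1.02 -0.11] rot/row [-0.    0.    1.68]
[-3.07, -2.75, -0.29]
[-3.15, -2.65, -0.29]
[-3.23, -2.56, -0.29]
[-3.3, -2.47, -0.29]
[-3.37, -2.37, -0.29]
[-3.44, -2.27, -0.29]
[-3.5, -2.17, -0.29]
[-3.56, -2.06, -0.29]
[-3.62, -1.96, -0.29]
[-3.68, -1.85, -0.29]
[-3.73, -1.74, -0.29]
[-3.78, -1.63, -0.29]
[-3.83, -1.52, -0.29]
[-3.87, -1.41, -0.29]
[-3.91, -1.3, -0.29]
[-3.95, -1.18, -0.29]
[-3.98, -1.07, -0.29]
[-4.01, -0.95, -0.29]
[-4.03, -0.83, -0.29]
[-4.06, -0.71, -0.29]
```

Call:
carry_out:
  fingers: [7,7,7,7,7,7,7,7,7,7]
  travel:
    - [-3.1,-2.7,-0.5]
    - [-3.15,-2.65,-0.5]
    - [-3.2,-2.6,-0.5]
    - [-3.3,-2.5,-0.5]
    - [-3.4,-2.4,-0.5]
    - [-3.4,-2.3,-0.5]
    - [-3.5,-2.2,-0.5]
    - [-3.6,-2.1,-0.5]
    - [-3.6,-2.0,-0.5]
    - [-3.7,-1.9,-0.5]
  delta_rot:
    - [0,0,1.7]
    - [0,0,1.7]
    - [0,0,1.7]
    - [0,0,1.7]
    - [0,0,1.7]
    - [0,0,1.7]
    - [0,0,1.7]
    - [0,0,1.7]
    - [0,0,1.7]
    - [0,0,1.7]

```text
clock: 1.8
position: [0.4117, 0.2117, 0.2818]
ee_rot: [3.141, 0.0, 2.474]
ft_force: [0.5, 1.0, 0.9]
width: 0.82
gripper_force: 0.0
```

Call:
carry_out:
  fingers: [7,7,7,7,7,7,7,7,7,7,7]
  travel:
    - [-3.7,-1.7,0]
    - [-3.8,-1.6,0]
    - [-3.8,-1.5,0]
    - [-3.9,-1.4,0]
    - [-3.9,-1.3,0]
    - [-3.9,-1.2,0]
    - [-4,-1.1,0]
    - [-4,-1,0]
    - [-4,-0.8,0]
    - [-4,-0.7,0]
    - [0,0,0]
  delta_rot:
    - [0,0,1.7]
    - [0,0,1.7]
    - [0,0,1.7]
    - [0,0,1.7]
    - [0,0,1.7]
    - [0,0,1.7]
    - [0,0,1.7]
    - [0,0,1.7]
    - [0,0,1.7]
    - [0,0,1.7]
    - [0,0,0]

```text
clock: 2.9
position: [0.5959, -0.1586, 0.2809]
ee_rot: [-3.14, 0.002, 2.172]
ft_force: [-0.9, -0.3, 0.0]
width: 0.821
gripper_force: 0.0
```

```bash
python3 -c "
from h import *
plan([.600,-.1513,.132],125.3,8)"
```

```text
from [ 0.5959 -0.1586  0.2809] [-1.7991e+02  1.2000e-01  1.2445e+02] j [-0.1   0.49  0.4   1.58 -0.2   1.11  0.94] rot/row [-0.01  0.01 -0.11]
[0.05, 0.1, 1.86]
[0.05, 0.1, 1.86]
[0.05, 0.1, 1.86]
[0.05, 0.1, 1.86]
[0.05, 0.1, 1.86]
[0.05, 0.1, 1.86]
[0.05, 0.1, 1.86]
[0.05, 0.09, 1.86]
```

Call:
carry_out:
  fingers: [7,7,7,7,7,7,7,7,7,7]
  travel:
    - [0.2,0.4,1.9]
    - [0.2,0.4,1.9]
    - [0,0,1.9]
    - [0,0,1.9]
    - [0,0,1.9]
    - [0,0,1.9]
    - [0,0,1.9]
    - [0,0,1.6]
    - [0,0,0]
    - [0,0,0]
  delta_rot:
    - [0,0,-0.9]
    - [0,0,0]
    - [0,0,0]
    - [0,0,0]
    - [0,0,0]
    - [0,0,0]
    - [0,0,0]
    - [0,0,0]
    - [0,0,0]
    - [0,0,0]

```text
clock: 3.9
position: [0.5996, -0.1455, 0.1327]
ee_rot: [-3.142, 0.0, 2.194]
ft_force: [0.7, -0.2, -0.3]
width: 0.818
gripper_force: 0.0
```

Call:
carry_out:
  fingers: [0,0,0,0,0,0,0,0]
  travel:
    - [0,0,0]
    - [0,0,0]
    - [0,0,0]
    - [0,0,0]
    - [0,0,0]
    - [0,0,0]
    - [0,0,0]
    - [0,0,0]
  delta_rot:
    - [0,0,0]
    - [0,0,0]
    - [0,0,0]
    - [0,0,0]
    - [0,0,0]
    - [0,0,0]
    - [0,0,0]
    - [0,0,0]
  newtons: 80

```text
clock: 4.7
position: [0.597, -0.1477, 0.133]
ee_rot: [-3.138, -0.001, 2.192]
ft_force: [-20.9, -7.8, 20.1]
width: 0.177
gripper_force: 78.6
```

```bash
python3 -c "
from h import *
s=get_state();print(s)"
```

```text
{'clock': 4.7, 'joints': array([-0.07336862,  0.64916816,  0.32713571,  1.72232525, -0.26680188,
        0.81759865,  0.99681874]), 'qd': array([ 1.78380460e-03, -1.62195931e-03, -1.64575794e-03,  1.79569560e-06,
        2.03883390e-04, -6.53928863e-04,  2.42632126e-04]), 'effort': array([ -7.46658146, -86.22098923,   3.42899501, -36.47754192,
        -2.88427122,  -4.97833863,   0.21120855]), 'position': array([ 0.59701179, -0.14772621,  0.13302036]), 'ee_rot': array([-3.13782857e+00, -1.12360058e-03,  2.19150589e+00]), 'ft_force': array([-20.89527134,  -7.80406637,  20.08022855]), 'moment': array([-1.36775294,  4.03918965, -0.18857695]), 'gripper_force': 78.61420512199402, 'width': 0.17691743642431296}
```

Call:
carry_out:
  fingers: [4,4,4,4,0,0,0,0,0,0]
  travel:
    - [0,0,0]
    - [0,0,0]
    - [-0.5,-0.3,0]
    - [0,0,0]
    - [0,0,0]
    - [0,0,0]
    - [0,0,0]
    - [0,0,0]
    - [0,0,0]
    - [0,0,0]
  delta_rot:
    - [0,0,0]
    - [0,0,0]
    - [0,0,0]
    - [0,0,0]
    - [0,0,0]
    - [0,0,0]
    - [0,0,0]
    - [0,0,0]
    - [0,0,0]
    - [0,0,0]

```text
clock: 5.7
position: [0.5996, -0.1517, 0.1324]
ee_rot: [-3.141, -0.0, 2.194]
ft_force: [-4.8, -1.2, 4.7]
width: 0.174
gripper_force: 77.9
```

Call:
carry_out:
  fingers: [0,0,0,0,0,0]
  travel:
    - [0,0,0]
    - [0,0,0]
    - [0,0,0]
    - [0,0,0]
    - [0,0,0]
    - [0,0,0]
  delta_rot:
    - [0,0,-4]
    - [0,0,-4]
    - [0,0,-4]
    - [0,0,-4]
    - [0,0,-4]
    - [0,0,-4]

```text
clock: 6.3
position: [0.5998, -0.1514, 0.1324]
ee_rot: [-3.141, -0.0, 2.616]
ft_force: [-2.1, -0.2, 3.6]
width: 0.179
gripper_force: 77.9
```

```bash
python3 -c "
from h import *
s=get_state();print({k:np.round(s[k],3) for k in ('joints','position','ee_rot','ft_force','moment','width')})"
```

```text
{'joints': array([ 0.01 ,  0.638,  0.21 ,  1.711, -0.172,  0.81 ,  1.344]), 'position': array([ 0.6  , -0.151,  0.132]), 'ee_rot': array([-3.141, -0.   ,  2.616]), 'ft_force': array([-2.147, -0.216,  3.588]), 'moment': array([-0.035,  0.562, -0.239]), 'width': np.float64(0.179)}
```

Call:
carry_out:
  fingers: [0,0,0]
  travel:
    - [0,0,0]
    - [0,0,0]
    - [0,0,0]
  delta_rot:
    - [0,0,-3]
    - [0,0,-3]
    - [0,0,0]

```text
clock: 6.6
position: [0.5999, -0.1514, 0.1325]
ee_rot: [3.141, -0.0, 2.718]
ft_force: [-3.7, 0.4, 4.6]
width: 0.174
gripper_force: 78.0
```

```bash
python3 -c "
from h import *
s=get_state();print({k:np.round(s[k],3) for k in ('joints','position','ee_rot','ft_force','moment','width')})"
```

```text
{'joints': array([ 0.029,  0.636,  0.182,  1.71 , -0.149,  0.81 ,  1.427]), 'position': array([ 0.6  , -0.151,  0.132]), 'ee_rot': array([ 3.141, -0.   ,  2.718]), 'ft_force': array([-3.731,  0.371,  4.553]), 'moment': array([ 0.115,  0.643, -0.028]), 'width': np.float64(0.174)}
```

Call:
carry_out:
  fingers: [0,0,0,0,0,0]
  travel:
    - [0,0,0]
    - [0,0,0]
    - [0,0,0]
    - [0,0,0]
    - [0,0,0]
    - [0,0,0]
  delta_rot:
    - [0,0,-4]
    - [0,0,-4]
    - [0,0,-4]
    - [0,0,-4]
    - [0,0,-2]
    - [0,0,0]

```text
clock: 7.2
position: [0.5999, -0.1511, 0.1324]
ee_rot: [3.141, -0.0, 3.031]
ft_force: [-3.1, 2.0, 6.0]
width: 0.177
gripper_force: 78.1
```

```bash
python3 -c "
from h import *
s=get_state();print({k:np.round(s[k],3) for k in ('joints','position','ee_rot','ft_force','moment','width')})"
```

```text
{'joints': array([ 0.085,  0.63 ,  0.098,  1.707, -0.08 ,  0.809,  1.68 ]), 'position': array([ 0.6  , -0.151,  0.132]), 'ee_rot': array([ 3.141, -0.   ,  3.031]), 'ft_force': array([-3.147,  1.971,  6.038]), 'moment': array([ 0.334,  0.621, -0.105]), 'width': np.float64(0.177)}
```

Call:
carry_out:
  fingers: [0,0,0]
  travel:
    - [0,0,0]
    - [0,0,0]
    - [0,0,0]
  delta_rot:
    - [0,0,-3]
    - [0,0,-3]
    - [0,0,0]

```text
clock: 7.5
position: [0.5999, -0.1511, 0.1326]
ee_rot: [3.14, 0.0, 3.133]
ft_force: [-2.2, 3.7, 7.3]
width: 0.179
gripper_force: 127.8
```

```bash
python3 -c "
from h import *
s=get_state();print({k:np.round(s[k],3) for k in ('joints','position','ee_rot','ft_force','moment','width')})
im,d,c=cloud('scene');cv2.imwrite('pics/d.png',cv2.resize(im[110:250,140:300],(640,560),interpolation=2))"
```

```text
{'joints': array([ 0.104,  0.628,  0.07 ,  1.706, -0.059,  0.81 ,  1.763]), 'position': array([ 0.6  , -0.151,  0.133]), 'ee_rot': array([3.14 , 0.   , 3.133]), 'ft_force': array([-2.216,  3.652,  7.254]), 'moment': array([ 0.722,  0.709, -3.47 ]), 'width': np.float64(0.179)}
```

View pics/d.png

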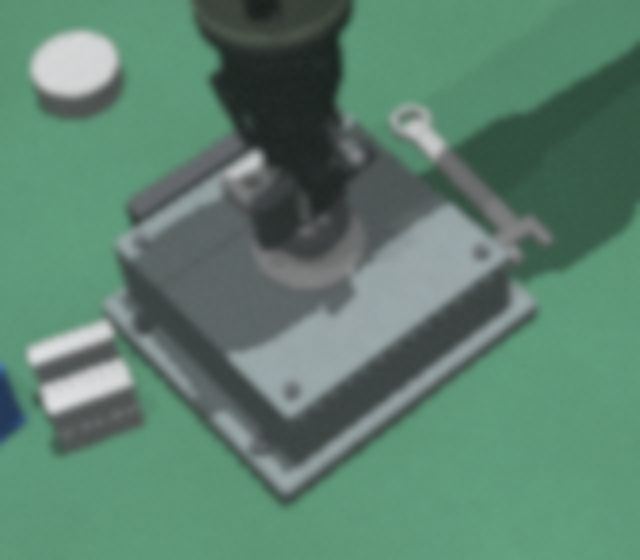

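The force shows the stop: the moment about z is -3.5 N m just past 173.7°, so the dial started at two clicks. Now clockwise to yaw ≈ 53°.

Call:
carry_out:
  fingers: [0,0,0,0,0,0,0,0,0]
  travel:
    - [0,0,0]
    - [0,0,0]
    - [0,0,0]
    - [0,0,0]
    - [0,0,0]
    - [0,0,0]
    - [0,0,0]
    - [0,0,0]
    - [0,0,0]
  delta_rot:
    - [0,0,6]
    - [0,0,7]
    - [0,0,7]
    - [0,0,7]
    - [0,0,7]
    - [0,0,7]
    - [0,0,7]
    - [0,0,7]
    - [0,0,7]

```text
clock: 8.45
position: [0.5995, -0.1517, 0.1324]
ee_rot: [-3.141, 0.0, 2.048]
ft_force: [-7.0, -2.0, 6.1]
width: 0.177
gripper_force: 78.5
```

Call:
carry_out:
  fingers: [0,0,0,0,0,0,0,0,0,0,0]
  travel:
    - [0,0,0]
    - [0,0,0]
    - [0,0,0]
    - [0,0,0]
    - [0,0,0]
    - [0,0,0]
    - [0,0,0]
    - [0,0,0]
    - [0,0,0]
    - [0,0,0]
    - [0,0,0]
  delta_rot:
    - [0,0,7]
    - [0,0,7]
    - [0,0,7]
    - [0,0,7]
    - [0,0,7]
    - [0,0,7]
    - [0,0,7]
    - [0,0,7]
    - [0,0,8]
    - [0,0,0]
    - [0,0,0]

```text
clock: 9.55
position: [0.5987, -0.1517, 0.1324]
ee_rot: [-3.14, 0.002, 0.935]
ft_force: [-13.3, -1.0, 10.8]
width: 0.174
gripper_force: 79.7
```

```bash
python3 -c "
from h import *
s=get_state();print({k:np.round(s[k],3) for k in ('joints','position','ee_rot','ft_force','moment','width')})"
```

```text
{'joints': array([-0.271,  0.735,  0.662,  1.728, -0.563,  0.88 ,  0.   ]), 'position': array([ 0.599, -0.152,  0.132]), 'ee_rot': array([-3.14e+00,  2.00e-03,  9.35e-01]), 'ft_force': array([-13.273,  -0.964,  10.782]), 'moment': array([-0.2  ,  2.388, -0.144]), 'width': np.float64(0.174)}
```

Call:
carry_out:
  fingers: [7,7,7,7,7,7,7,7,7,7,7,7]
  travel:
    - [0,0,0]
    - [0,0,0]
    - [0,0,0]
    - [0,0,0]
    - [0,0,0]
    - [0,0,-2]
    - [0,0,-4]
    - [0,0,-4]
    - [0,0,-4]
    - [0,0,-4]
    - [0,0,0]
    - [0,0,0]
  delta_rot:
    - [0,0,0]
    - [0,0,0]
    - [0,0,0]
    - [0,0,0]
    - [0,0,0]
    - [0,0,0]
    - [0,0,0]
    - [0,0,0]
    - [0,0,0]
    - [0,0,0]
    - [0,0,0]
    - [0,0,0]

```text
clock: 10.75
position: [0.6002, -0.1513, 0.3129]
ee_rot: [3.141, -0.001, 0.937]
ft_force: [0.5, -0.0, -0.4]
width: 0.82
gripper_force: 0.0
```

```bash
python3 -c "
from h import *
plan([.490,.345,.29],80,17)"
```

```text
from [ 0.6002 -0.1513  0.3129] [ 1.7995e+02 -6.0000e-02  5.3710e+01] j [-0.35  0.55  0.8   1.54 -0.41  1.22 -0.12] rot/row [ 0.   -0.   -1.55]
[1.97, -2.25, 0.13]
[2.03, -2.2, 0.13]
[2.09, -2.14, 0.13]
[2.15, -2.08, 0.13]
[2.2, -2.02, 0.13]
[2.25, -1.96, 0.13]
[2.31, -1.9, 0.13]
[2.36, -1.84, 0.13]
[2.41, -1.78, 0.13]
[2.45, -1.71, 0.13]
[2.5, -1.64, 0.13]
[2.54, -1.58, 0.13]
[2.58, -1.51, 0.13]
[2.62, -1.44, 0.13]
[2.66, -1.36, 0.13]
[2.7, -1.29, 0.13]
[2.73, -1.22, 0.13]
```

Call:
carry_out:
  fingers: [6,6,6,6,6,6,6,6,6]
  travel:
    - [2.0,-2.25,0.1]
    - [2.0,-2.2,0.1]
    - [2.1,-2.1,0.1]
    - [2.1,-2.1,0.1]
    - [2.2,-2.0,0.1]
    - [2.3,-2.0,0.1]
    - [2.3,-1.9,0.1]
    - [2.4,-1.8,0.1]
    - [2.4,-1.8,0.1]
  delta_rot:
    - [0,0,-1.5]
    - [0,0,-1.5]
    - [0,0,-1.5]
    - [0,0,-1.5]
    - [0,0,-1.5]
    - [0,0,-1.5]
    - [0,0,-1.5]
    - [0,0,-1.5]
    - [0,0,-1.5]

```text
clock: 11.65
position: [0.5421, 0.1131, 0.3022]
ee_rot: [-3.14, 0.001, 1.174]
ft_force: [1.6, 0.1, 0.3]
width: 0.702
gripper_force: 0.0
```

Call:
carry_out:
  fingers: [6,6,6,6,6,6,6,6,6,6]
  travel:
    - [2.5,-1.7,0.1]
    - [2.5,-1.6,0.1]
    - [2.5,-1.6,0.1]
    - [2.6,-1.5,0.1]
    - [2.6,-1.4,0.1]
    - [2.7,-1.4,0.1]
    - [2.7,-1.3,0.1]
    - [2.7,-1.2,0.1]
    - [0,0,0]
    - [0,0,0]
  delta_rot:
    - [0,0,-1.6]
    - [0,0,-1.6]
    - [0,0,-1.6]
    - [0,0,-1.6]
    - [0,0,-1.6]
    - [0,0,-1.6]
    - [0,0,-1.6]
    - [0,0,-1.6]
    - [0,0,0]
    - [0,0,0]

```text
clock: 12.65
position: [0.4922, 0.3459, 0.2945]
ee_rot: [-3.141, 0.001, 1.397]
ft_force: [-0.5, -0.6, 0.3]
width: 0.704
gripper_force: 0.0
```

```bash
python3 - <<'E'
from h import *
plan([.4905,.3475,.133],80,8)
v,u=np.mgrid[0:384,0:512]
for n in('scene','top'):
    im,d,c=cloud(n);p=world(c,d,u,v);x=p-[.600,-.1513,0]
    q=p[(d>0)&(np.hypot(x[...,0],x[...,1])<.06)&(p[...,2]>.135)&(p[...,2]<.19)]
    r=cv2.minAreaRect((q[:,:2]*1000).astype(np.float32));w,V=np.linalg.eigh(np.cov(q[:,:2].T))
    print(n,len(q),r,np.degrees(np.arctan2(V[1,1],V[0,1])))
cv2.imwrite('pics/e.png',cv2.resize(im[150:250,260:360],(500,500),interpolation=2))
E
```

```text
from [0.4922 0.3459 0.2945] [-1.7997e+02  8.0000e-02  8.0070e+01] j [-1.15  0.5   0.66  1.61 -0.33  1.15 -0.59] rot/row [-0.    0.01  0.01]
[0.02, -0.02, 2.02]
[0.02, -0.02, 2.02]
[0.02, -0.02, 2.02]
[0.02, -0.02, 2.02]
[0.02, -0.02, 2.02]
[0.02, -0.02, 2.02]
[0.02, -0.02, 2.02]
[0.02, -0.02, 2.02]
scene 175 ((597.5988159179688, -153.37838745117188), (75.54452514648438, 16.007007598876953), 52.59650421142578) 52.549999544647264
top 170 ((597.111572265625, -154.26914978027344), (72.91265869140625, 17.101703643798828), 51.46695327758789) 52.84092019242534
```

View pics/e.png

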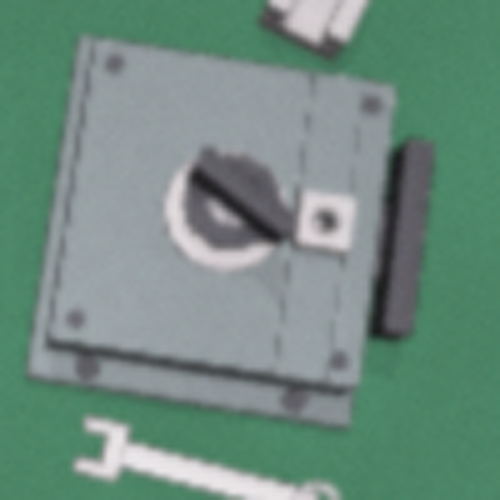

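The bar is at 52.6°, 72.7° clockwise of its start. That is two plus three, so it rests at the fifth click. Now the pin.

Call:
carry_out:
  fingers: [6,6,6,6,6,6,6,6,6,6]
  travel:
    - [0.15,-0.15,2]
    - [0,0,2]
    - [0,0,2]
    - [0,0,2]
    - [0,0,2]
    - [0,0,2]
    - [0,0,2]
    - [0,0,2.1]
    - [0,0,0]
    - [0,0,0]
  delta_rot:
    - [0,0,0]
    - [0,0,0]
    - [0,0,0]
    - [0,0,0]
    - [0,0,0]
    - [0,0,0]
    - [0,0,0]
    - [0,0,0]
    - [0,0,0]
    - [0,0,0]

```text
clock: 13.75
position: [0.4918, 0.3466, 0.1348]
ee_rot: [3.141, 0.0, 1.395]
ft_force: [0.2, 0.3, -0.4]
width: 0.7
gripper_force: 0.0
```

Call:
carry_out:
  fingers: [1,1,1,1,1,1,1]
  travel:
    - [0,0,0]
    - [0,0,0]
    - [0,0,0]
    - [0,0,0]
    - [0,0,0]
    - [0,0,0]
    - [0,0,0]
  delta_rot:
    - [0,0,0]
    - [0,0,0]
    - [0,0,0]
    - [0,0,0]
    - [0,0,0]
    - [0,0,0]
    - [0,0,0]
  newtons: 60

```text
clock: 14.45
position: [0.4914, 0.3476, 0.1349]
ee_rot: [3.141, -0.001, 1.397]
ft_force: [-2.1, 0.9, 6.7]
width: 0.197
gripper_force: 58.3
```

Call:
carry_out:
  fingers: [1,1,1,1,1,1,1,1]
  travel:
    - [0,0,-1]
    - [0,0,-2]
    - [0,0,-3]
    - [0,0,-3]
    - [0,0,-3]
    - [0,0,-3]
    - [0,0,-2]
    - [0,0,0]
  delta_rot:
    - [0,0,0]
    - [0,0,0]
    - [0,0,0]
    - [0,0,0]
    - [0,0,0]
    - [0,0,0]
    - [0,0,0]
    - [0,0,0]

```text
clock: 15.25
position: [0.4923, 0.3474, 0.3076]
ee_rot: [3.139, -0.003, 1.396]
ft_force: [0.7, 0.1, -1.1]
width: 0.185
gripper_force: 58.5
```

```bash
python3 - <<'E'
from h import *
plan([.5915,-.2127,.30],100,18)
s=get_state();print(s['width'],s['gripper_force'])
v,u=np.mgrid[0:384,0:512]
for n in('scene','top'):
    im,d,c=cloud(n);p=world(c,d,u,v);x=p-s['position']
    print('short',[np.round(r['centre'],3) for r in spot_in(n,'short_pin')][:2])
    for z in np.arange(.13,.31,.015):
        k=p[(d>0)&(np.hypot(x[...,0],x[...,1])<.025)&(abs(p[...,2]-z)<.0075)]
        if len(k):print(n,round(z,3),len(k),np.round(k.mean(0)*1000,1))
E
```

```text
from [0.4923 0.3474 0.3076] [179.85  -0.19  79.99] j [-1.16  0.49  0.67  1.6  -0.32  1.17 -0.6 ] rot/row [ 0.01 -0.01 -1.11]
[-2.97, 1.08, 0.04]
[-2.99, 1.03, 0.04]
[-3.01, 0.97, 0.04]
[-3.03, 0.91, 0.04]
[-3.04, 0.85, 0.04]
[-3.06, 0.79, 0.04]
[-3.07, 0.73, 0.04]
[-3.09, 0.67, 0.04]
[-3.1, 0.61, 0.04]
[-3.11, 0.55, 0.04]
[-3.12, 0.49, 0.04]
[-3.13, 0.43, 0.04]
[-3.14, 0.37, 0.04]
[-3.14, 0.31, 0.04]
[-3.15, 0.25, 0.04]
[-3.15, 0.19, 0.04]
[-3.16, 0.12, 0.04]
[-3.16, 0.06, 0.04]
0.18536103089029302 58.54649305343628
short [array([0.484, 0.276, 0.113])]
scene 0.19 11 [495.2 348.8 192.2]
scene 0.205 17 [495.3 348.5 206. ]
scene 0.22 17 [494.8 348.3 220.3]
scene 0.235 14 [495.7 347.4 236.1]
scene 0.25 18 [494.8 347.2 249.5]
scene 0.265 19 [495.2 347.  265. ]
scene 0.28 18 [495.2 347.1 279.6]
scene 0.295 9 [499.3 345.6 294.5]
short []
top 0.19 4 [491.7 343.2 191.3]
top 0.205 4 [489.5 343.3 205.1]
top 0.22 7 [491.  343.  220.8]
top 0.235 4 [491.3 343.4 234.1]
top 0.25 7 [490.4 342.6 250.3]
top 0.265 4 [491.  341.7 267. ]
top 0.28 1 [490.8 341.6 274.1]
top 0.295 8 [491.5 337.6 295. ]
```

Call:
carry_out:
  fingers: [1,1,1,1,1,1,1,1,1,1]
  travel:
    - [-2.95,1.1,-1]
    - [-3.0,1.0,-1]
    - [-3.0,1.0,-1]
    - [-3.0,0.9,-1]
    - [-3.05,0.85,0]
    - [-3.05,0.8,0]
    - [-3.1,0.7,0]
    - [-3.1,0.7,0]
    - [-3.1,0.6,0]
    - [-3.1,0.55,0]
  delta_rot:
    - [0,0,-1.1]
    - [0,0,-1.1]
    - [0,0,-1.1]
    - [0,0,-1.1]
    - [0,0,-1.1]
    - [0,0,-1.1]
    - [0,0,-1.1]
    - [0,0,-1.1]
    - [0,0,-1.1]
    - [0,0,-1.1]

```text
clock: 16.45
position: [0.5462, 0.0349, 0.3436]
ee_rot: [-3.14, 0.0, 1.589]
ft_force: [0.3, 0.3, -0.8]
width: 0.193
gripper_force: 58.6
```

Call:
carry_out:
  fingers: [1,1,1,1,1,1,1,1,1,1,1]
  travel:
    - [-3.1,0.5,0]
    - [-3.1,0.4,0]
    - [-3.1,0.4,0]
    - [-3.1,0.3,0]
    - [-3.15,0.25,0]
    - [-3.15,0.2,0]
    - [-3.15,0.1,0]
    - [-3.15,0.1,0]
    - [0,0,0]
    - [0,0,0]
    - [0,0,0]
  delta_rot:
    - [0,0,-1.1]
    - [0,0,-1.1]
    - [0,0,-1.1]
    - [0,0,-1.1]
    - [0,0,-1.1]
    - [0,0,-1.1]
    - [0,0,-1.1]
    - [0,0,-1.1]
    - [0,0,0]
    - [0,0,0]
    - [0,0,0]

```text
clock: 17.55
position: [0.59, -0.2104, 0.3437]
ee_rot: [-3.141, -0.001, 1.743]
ft_force: [-0.2, 0.1, -1.3]
width: 0.194
gripper_force: 58.6
```

```bash
python3 -c "
from h import *
plan([.5922,-.2131,.239],100,1)"
```

```text
from [ 0.59   -0.2104  0.3437] [-1.7995e+02 -4.0000e-02  9.9840e+01] j [-0.18  0.51  0.68  1.47 -0.33  1.28  0.7 ] rot/row [-0.05 -0.04 -0.16]
[-0.31, 0.18, 10.47]
```

Down to about 10 mm above the mouth, then a check with the camera.

Call:
carry_out:
  fingers: [1,1,1,1,1,1,1]
  travel:
    - [-0.3,0.2,2]
    - [0,0,2]
    - [0,0,2]
    - [0,0,2]
    - [0,0,1.5]
    - [0,0,0]
    - [0,0,0]
  delta_rot:
    - [0,0,0]
    - [0,0,0]
    - [0,0,0]
    - [0,0,0]
    - [0,0,0]
    - [0,0,0]
    - [0,0,0]

```text
clock: 18.25
position: [0.5928, -0.2135, 0.2498]
ee_rot: [3.141, 0.0, 1.742]
ft_force: [0.0, -0.0, -1.6]
width: 0.194
gripper_force: 58.6
```

```bash
python3 - <<'E'
from h import *
s=get_state();print(s['position'])
v,u=np.mgrid[0:384,0:512]
for n in('scene','top'):
    im,d,c=cloud(n);p=world(c,d,u,v);x=p-s['position']
    for z in np.arange(.12,.24,.015):
        k=p[(d>0)&(np.hypot(x[...,0],x[...,1])<.012)&(abs(p[...,2]-z)<.0075)]
        if len(k):print(n,round(z,3),len(k),np.round(k.mean(0)*1000,1))
    k=p[(d>0)&(np.hypot(x[...,0],x[...,1])<.035)&(abs(p[...,2]-.104)<.006)];print(cv2.minAreaRect((k[:,:2]*1000).astype(np.float32)))
    if n=='scene':cv2.imwrite('pics/f.png',cv2.resize(im[110:210,150:270],(720,600),interpolation=2))
E
```

```text
[ 0.59279426 -0.21354892  0.24982269]
scene 0.12 1 [ 591.9 -210.9  125.9]
scene 0.135 10 [ 594.2 -210.2  137.9]
scene 0.15 10 [ 594.7 -211.4  150.2]
scene 0.165 13 [ 594.6 -212.   163.8]
scene 0.18 12 [ 594.5 -211.8  179.3]
scene 0.195 16 [ 595.2 -211.8  196. ]
scene 0.21 12 [ 594.6 -212.1  211. ]
scene 0.225 12 [ 595.9 -211.4  224.9]
((591.6505126953125, -211.1485595703125), (36.653133392333984, 34.78497314453125), 84.09843444824219)
((0.0, 0.0), (0.0, 0.0), 0.0)
```

View pics/f.png

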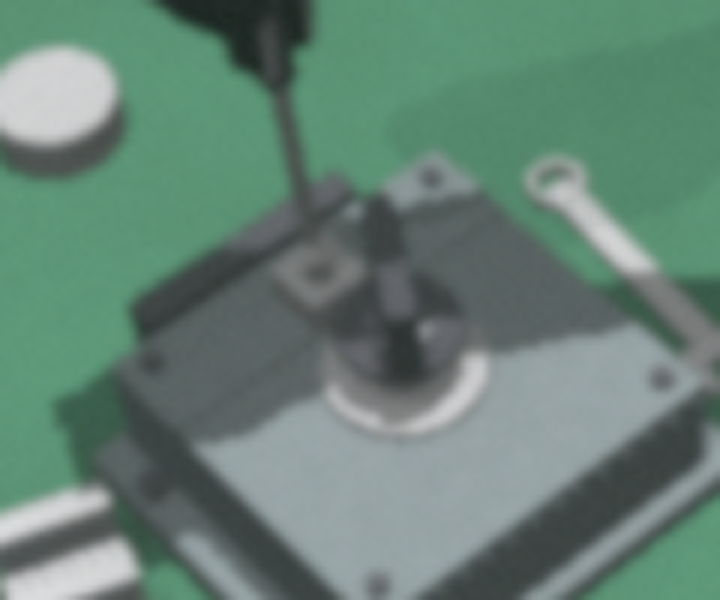

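The pin tip stands over the boss hole at crop (318,270), about 1 mm off in x and y. I'll insert it now.

Call:
carry_out:
  fingers: [1,1,1,1,1]
  travel:
    - [0,0,1]
    - [0,0,1]
    - [0,0,1]
    - [0,0,0.5]
    - [0,0,0]
  delta_rot:
    - [0,0,0]
    - [0,0,0]
    - [0,0,0]
    - [0,0,0]
    - [0,0,0]

```text
clock: 18.85
position: [0.5922, -0.2137, 0.2133]
ee_rot: [-3.14, -0.0, 1.742]
ft_force: [-0.4, -1.0, -1.0]
width: 0.194
gripper_force: 58.6
```

Call:
carry_out:
  fingers: [1,1,1,1,1]
  travel:
    - [0,0,1]
    - [0,0,1]
    - [0,0,1]
    - [0,0,0.6]
    - [0,0,0]
  delta_rot:
    - [0,0,0]
    - [0,0,0]
    - [0,0,0]
    - [0,0,0]
    - [0,0,0]

```text
clock: 19.35
position: [0.5922, -0.2137, 0.1773]
ee_rot: [-3.14, -0.0, 1.742]
ft_force: [-0.3, -0.2, -1.5]
width: 0.194
gripper_force: 58.6
```

Call:
carry_out:
  fingers: [1,1,1,1,1]
  travel:
    - [0,0,0.4]
    - [0,0,0.4]
    - [0,0,0.4]
    - [0,0,0.3]
    - [0,0,0]
  delta_rot:
    - [0,0,0]
    - [0,0,0]
    - [0,0,0]
    - [0,0,0]
    - [0,0,0]

```text
clock: 19.85
position: [0.5928, -0.2137, 0.1637]
ee_rot: [3.141, -0.0, 1.742]
ft_force: [-1.2, 2.6, 7.2]
width: 0.193
gripper_force: 59.6
```

```bash
python3 - <<'E'
from h import *
for n in('scene','top'):
    camera(n);print([(np.round(r['centre'],3),r['score']) for r in spot_in(n,'clamp')][:2])
E
```

```text
[(array([ 0.606, -0.294,  0.064]), 0.81), (array([ 0.626, -0.134,  0.085]), 0.56)]
[]
```

```bash
python3 - <<'E'
from h import *
v,u=np.mgrid[0:384,0:512]
for n in('scene','top'):
    im,d,c=cloud(n);p=world(c,d,u,v);x=p-[.588,-.28,0]
    q=p[(d>0)&(np.hypot(x[...,0],x[...,1])<.09)&(p[...,2]>.06)&(p[...,2]<.076)&(p[...,1]<-.25)]
    print(n,len(q),cv2.minAreaRect((q[:,:2]*1000).astype(np.float32)),q.mean(0))
E
```

```text
scene 174 ((603.1033325195312, -303.130615234375), (22.928678512573242, 96.47978973388672), 80.8855972290039) [ 0.60945828 -0.2999804   0.07038789]
top 0 ((0.0, 0.0), (0.0, 0.0), 0.0) [nan nan nan]<stdin>:6: RuntimeWarning: Mean of empty slice.
  ret = um.true_divide(
```

The clamp bar moved 30 mm, so it is open. I'll ease up with the latch spring, release, then retreat.

Call:
carry_out:
  fingers: [1,1,1,1,2.5,2.5,2.5,4,4,4]
  travel:
    - [0,0,-0.3]
    - [0,0,-0.3]
    - [0,0,-0.2]
    - [0,0,0]
    - [0,0,0]
    - [0,0,0]
    - [0,0,0]
    - [0,0,0]
    - [0,0,0]
    - [0,0,0]
  delta_rot:
    - [0,0,0]
    - [0,0,0]
    - [0,0,0]
    - [0,0,0]
    - [0,0,0]
    - [0,0,0]
    - [0,0,0]
    - [0,0,0]
    - [0,0,0]
    - [0,0,0]
  newtons: 20

```text
clock: 21.15
position: [0.5925, -0.2139, 0.1713]
ee_rot: [-3.141, 0.0, 1.742]
ft_force: [-0.2, -0.3, 0.2]
width: 0.47
gripper_force: 0.0
```

Call:
carry_out:
  fingers: [4,4,4,4,4,4,4,4,4,4]
  travel:
    - [0,0,-1]
    - [0,0,-2]
    - [0,0,-3]
    - [0,0,-4]
    - [0,0,-4]
    - [3,0,0]
    - [4,0,0]
    - [4,0,0]
    - [4,0,0]
    - [0,0,0]
  delta_rot:
    - [0,0,0]
    - [0,0,0]
    - [0,0,0]
    - [0,0,0]
    - [0,0,0]
    - [0,0,0]
    - [0,0,0]
    - [0,0,0]
    - [0,0,0]
    - [0,0,0]

```text
clock: 22.15
position: [0.5668, -0.0605, 0.3118]
ee_rot: [3.141, -0.002, 1.748]
ft_force: [-0.4, -0.1, -0.1]
width: 0.466
gripper_force: 0.0
```

```bash
python3 - <<'E'
from h import *
v,u=np.mgrid[0:384,0:512]
for n in('scene','top'):
    im,d,c=cloud(n);p=world(c,d,u,v);x=p-[.592,-.2127,0]
    for z in np.arange(.125,.225,.012):
        k=p[(d>0)&(np.hypot(x[...,0],x[...,1])<.02)&(abs(p[...,2]-z)<.006)]
        if len(k):print(n,round(z,3),len(k),np.round(k.mean(0)*1000,1))
    q=p[(d>0)&(np.hypot(p[...,0]-.6,p[...,1]+.1513)<.05)&(p[...,2]>.135)&(p[...,2]<.19)]
    w,V=np.linalg.eigh(np.cov(q[:,:2].T));print('bar',np.degrees(np.arctan2(V[1,1],V[0,1])))
    if n=='scene':cv2.imwrite('pics/g.png',cv2.resize(im[110:210,150:270],(720,600),interpolation=2))
E
```

```text
scene 0.125 9 [ 594.9 -211.   125.7]
scene 0.137 9 [ 595.1 -212.4  136.7]
scene 0.149 7 [ 595.1 -211.2  148.6]
scene 0.161 15 [ 596.7 -209.8  162.6]
scene 0.173 20 [ 598.1 -209.6  173.9]
scene 0.185 20 [ 597.2 -210.   185.1]
scene 0.197 22 [ 597.8 -210.6  197.1]
scene 0.209 30 [ 595.6 -214.6  207. ]
bar 52.7689591001239
top 0.125 3 [ 592.  -211.7  121.3]
top 0.137 3 [ 591.9 -212.4  134.5]
top 0.161 5 [ 589.7 -211.8  164.5]
top 0.173 6 [ 591.  -210.9  171.5]
top 0.185 8 [ 588.8 -212.   184.5]
top 0.197 8 [ 592.2 -211.4  197.1]
top 0.209 28 [ 594.  -216.7  206. ]
bar nan
  avg = a.mean(axis, **keepdims_kw)
  ret = um.true_divide(
<stdin>:9: RuntimeWarning: Degrees of freedom <= 0 for slice
  c *= np.true_divide(1, fact)
  c *= np.true_divide(1, fact)
```

View pics/g.png

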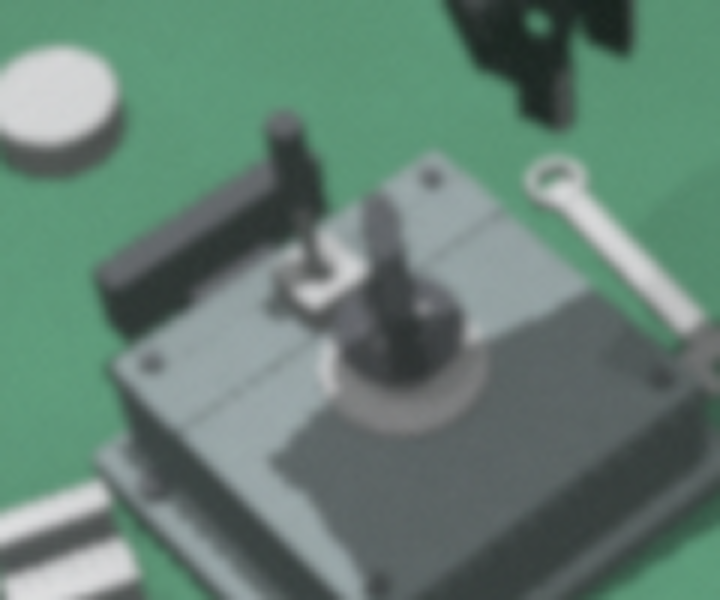

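The pin stands in the hole (head top at (285,125), about 207 mm high, so the tip is about 58 mm below the mouth). The clamp bar is sprung out and the dial is still at 52.8°.

```bash
python3 -c "
from station import *
print(job_done())"
```

```text
the job is handed in; nothing more can be done
None
```

I handed the job in after about 22 s of arm time: the dial rests at the fifth click, the clamp bar is open by about 30 mm, and the long pin stands released in the hole with its tip about 58 mm below the mouth; no verdict came back.

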